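Sort tee offcuts by web thickness and lock the welding carrier

TASK

The carrier on the welding bench is empty, with its keeper bar pinned shut: pull the headed pin and park it upright in its wooden block, then swing the keeper wide open. Pinch the upright web of each tee-bar offcut to feel how thick it is, and stand the thick ones (14 mm web) flange down in the carrier's bay and the thin ones (8 mm web) flange down on the floor of the stock tray, none on top of another. When all are sorted, swing the keeper fully shut over the bay, then push the pin back down through fork and lug until its collar seats on the fork; leave the other things on the bench where they are.

Things in the scene. Friction and masses are not known exactly. Their poses are not given: they have to be found in the camera images.
- tee_a: offcut of dark steel tee bar, lying flange down: flange 50 mm long (its x) by 36 mm wide (its y) by 6 mm thick, with an upright web 50 mm long and 30 mm high along the middle (its x axis), 36 mm tall overall. The web is EITHER 8 mm OR 14 mm thick (across its y): pinch it between the fingers and read their opening to find out. Origin: centre of the underside. 0.14 to 0.32 kg. May be absent.
- tee_b: offcut of dark steel tee bar, lying flange down: flange 50 mm long (its x) by 36 mm wide (its y) by 6 mm thick, with an upright web 50 mm long and 30 mm high along the middle (its x axis), 36 mm tall overall. The web is EITHER 8 mm OR 14 mm thick (across its y): pinch it between the fingers and read their opening to find out. Origin: centre of the underside. 0.14 to 0.32 kg. May be absent.
- tee_c: offcut of dark steel tee bar, lying flange down: flange 50 mm long (its x) by 36 mm wide (its y) by 6 mm thick, with an upright web 50 mm long and 30 mm high along the middle (its x axis), 36 mm tall overall. The web is EITHER 8 mm OR 14 mm thick (across its y): pinch it between the fingers and read their opening to find out. Origin: centre of the underside. 0.14 to 0.32 kg. May be absent.
- tee_d: offcut of dark steel tee bar, lying flange down: flange 50 mm long (its x) by 36 mm wide (its y) by 6 mm thick, with an upright web 50 mm long and 30 mm high along the middle (its x axis), 36 mm tall overall. The web is EITHER 8 mm OR 14 mm thick (across its y): pinch it between the fingers and read their opening to find out. Origin: centre of the underside. 0.14 to 0.32 kg. May be absent.
- tee_e: offcut of dark steel tee bar, lying flange down: flange 50 mm long (its x) by 36 mm wide (its y) by 6 mm thick, with an upright web 50 mm long and 30 mm high along the middle (its x axis), 36 mm tall overall. The web is EITHER 8 mm OR 14 mm thick (across its y): pinch it between the fingers and read their opening to find out. Origin: centre of the underside. 0.14 to 0.32 kg. May be absent.
- tee_f: offcut of dark steel tee bar, lying flange down: flange 50 mm long (its x) by 36 mm wide (its y) by 6 mm thick, with an upright web 50 mm long and 30 mm high along the middle (its x axis), 36 mm tall overall. The web is EITHER 8 mm OR 14 mm thick (across its y): pinch it between the fingers and read their opening to find out. Origin: centre of the underside. 0.14 to 0.32 kg. May be absent.
- carrier: fixed steel carrier, base plate 100 x 280 x 6 mm (x by y), origin at the centre of its underside. In its middle a bay with low walls; a pivot post at its -y end, a fork at its +y end, and a keeper bar that swings on the pivot post
- bay_floor (a point): centre of the carrier's bay floor (6 mm above the bench), axes as the carrier: clear inside 80 mm along x, 160 mm along y; walls 4 mm thick, rising 18 mm above the floor. Three tees fit side by side along y, webs along x, about 46 mm apart
- tray: fixed aluminium stock tray, outside 180 (its x) x 100 (its y) x 26 mm high, origin at the centre of its underside
- tray_floor (a point): centre of the tray's inner floor (5 mm above the bench), axes as the tray: clear inside 172 mm along x, 92 mm along y; walls 4 mm thick, rising 21 mm above the floor. Three tees fit one beside another along x, webs along the tray's y, about 50 mm apart
- keeper (a joint): angle of the keeper bar, rad: 0 = shut across the bay against its stop (so at the start), the hole of its lug in line with the fork's; 1.6 = end of its travel, wide open. Opening from 0 its free end moves from the carrier's +y towards its +x. Friction 0.12 N m, stays where left. Opened beyond 1.2 it leaves clear room above the bay
- keeper_pivot (a point): on the keeper's vertical pivot axis, at the bar's underside, 54 mm above the bench (a tee in the bay clears the bar by 12 mm); 105 mm to the carrier's -y side of its centre. Bar 22 mm wide, 10 mm thick, its lug hole 14.5 mm across, 210 mm from this axis
- keeper_knob (a point): centre of the top of the keeper's grip: an upright black round post 16 mm in diameter and 36 mm tall that stands on the bar 100 mm from the pivot axis; its top is 100 mm above the bench, its foot 64 mm
- fork_top (a point): centre of the mouth of the fork's hole, at the top face of its upper leaf, 74 mm above the bench; z up. Two level leaves, 34 x 34 x 8 mm, tops 74 and 52 mm above the bench, both with a vertical hole 14.5 mm across; nothing stands higher than the top face
- holder: fixed wooden block 50 x 50 x 46 mm, origin at the centre of its underside, with a vertical hole 16 mm across right through it, empty at the start, in which the pin can stand upright with its collar on the block's top
- pin: loose steel headed pin: shank 12 mm across and 40 mm long with a tapered tip, collar 26 mm across and 6 mm thick, above it a round grip 16 mm across and 24 mm tall. Origin: centre of the collar's underside (the top of the shank), z along the axis towards the grip. At the start it is seated in the fork, through both leaves and the keeper's lug, the collar on the fork's top face. About 0.08 kg
- pin_tip (a point): lower end of the pin's shank, 40 mm below its origin
- spray_can: grey aerosol can, 60 mm across, 120 mm tall, standing; bystander, leave it alone; origin on its underside
- wire_brush: wire brush lying flat, 200 mm long; bystander, leave it alone; origin on its underside
- tape_measure: grey tape measure, 65 x 62 x 34 mm; bystander, leave it alone; origin on its underside
- pipe_offcut: short piece of pipe standing on end, 48 mm across, 40 mm tall; bystander, leave it alone; origin on its underside
- g_clamp: G-clamp lying flat, about 130 mm; bystander, leave it alone; origin on its underside
There are look-alikes about, which are no part of the job. What is shaped like the tee_e but blue is not meant. Leave any blue look-alike of the tee_c alone.

How it is judged:
By the outcome, as a careful person would: the job done as asked, in the order asked, and still so for the second after the job is handed in, with the robot touching nothing.
Of tee_a, tee_b, tee_c, tee_d, tee_e, tee_f only 4 to 6 are there at a start; the rules pass over those that are not, and their reading is None.
At some moment in a run one of tee_a, tee_b, tee_c, tee_d, tee_e, tee_f may be knocked a few centimetres aside while the robot is not near it.
It also fails if it takes over 210 s, if anything falls off the work surface, if the arm or the gripper's body presses on something with over 40 N, if the wrist force passes 120 N, or if a joint passes its speed limit or range.

ROBOT

A 6-joint arm with a two-finger parallel gripper is mounted at the origin on the work surface. World frame = base frame: x ahead of the robot, y to its left, z up, the work surface at z = 0. Lengths are in mm, angles in rad, forces in N, time in s.
With the tool pointing down it reaches from about 300 to 850 mm from the base axis. Payload 4.2 kg.
Tool frame: the origin (TCP) lies on the front face of the gripper's body, between the roots of the fingers; the fingertips stand 78 mm ahead of it and the grasp point (between the pads) lies 60 mm ahead of it (tip_reach is the x of the fingertips in the tool frame, in mm); x points along the fingers, z is the direction in which the jaws open and shut, and the axes are right-handed (so a half turn about x gives the same grasp; the last joint's range is limited). The gripper opens to 91 mm and grips with 3 to 60 N. Pads are 32 mm wide; open, the fingers measure 118 mm over their backs; the gripper's body (76 mm by 178 mm) begins 60 mm behind the grasp point.
Start: joints at [1.132, 0.32, 1.565, -0, 1.257, -0.02], TCP at [233.833, 525.316, 292.276] pointing down, gripper open.
Joint ranges: [-3.11, 3.11], [-0.84, 2.01], [0.21, 2.61], [-1.34, 4.49], [0.05, 2.63], [-2.56, 2.56]. Speed limits (rad/s): [2.57, 2.57, 3.14, 3.14, 3.14, 3.14].

INTERFACE

Orientations are given as a rotation vector (axis times angle).
In Python, from plant import movep, move_l, move_joints, open_gripper, gripper_close, sleep, solve_ik, observe, read_camera, camera_info, PlanningError, finish_job, tip_reach gives the robot as it stands. Calls block until the motion is done:
- movep(position, orientation): joint-space move of the TCP to a pose.
- move_l(position, feed=150, rot=None, max_force=None): straight line of the TCP; rot=None keeps the orientation; feed is the mean speed in mm/s. With max_force (N) it stops when the force on the tool has changed by that much, and returns True; else False.
- move_joints(angles): joint-space move.
- open_gripper() and gripper_close(): open the fingers fully, or close them until they stop; the grip force is fixed at half the most.
- sleep(seconds).
- solve_ik(position, orientation): joint angles nearest the present ones, or None.
- observe(): the state.
- read_camera(name): name is "side" or "top" or "wrist"; returns (picture, depth): 400x640x3 uint8, red, green, blue; 400x640 float32, mm along the optical axis (not along the pixel's ray), 0 where there is no reading.
- camera_info(name): a dict with "fx", "fy", "cx", "cy" (pixels), "R" (3x3) and "t" (3): a world point X has camera coordinates R X + t; the wrist camera has in their place "mount" (4x4, takes a point from camera to tool coordinates, whose origin is the TCP and whose axes are the tool frame's). Camera axes: x right, y down, z forward; pixel columns grow to the right and rows downward; lengths in mm; the calibration is good to about 2 mm. A picture is of the moment at which its call begins: read the wrist's pose just before it. camera_info takes no time and is no camera call.
A pose or a line that the arm cannot do raises PlanningError and nothing moves.
- finish_job(): hands the job in, once; it reports no verdict.
The state is a dict: "time": time; "q": joint angles; "qvel": joint speeds; "tau": joint torques, N m; "tool_pos": TCP position; "tcp_rot": TCP orientation; "ft_force": force on the tool from outside, world axes, zero at the start; "moment": the same for the moment, N m; "finger_gap": finger opening in mm.
Only numpy, scipy, OpenCV 4.12 (cv2) and the standard library are available. Lean on these libraries where they do the work, as an engineer would, in place of code of your own. Each camera call takes 0.05 s, during which the arm holds its last target. There are 200 camera calls.

## Working session

There is one attempt and no reset: what is moved stays moved. The work goes in short steps, each a Python script; the robot and the scene stay as the last script left them, time stands still between calls to the robot, and variables do not carry over. Pictures are saved under pics/ and viewed, about 12 in all and at most 16, crops included, and the job is handed in when it is done.

```bash
ls; mkdir -p pics; python3 - <<'E'
from plant import *
import cv2, numpy as np
for n in ("top","side"):
    p,d=read_camera(n); np.savez(f"pics/{n}0.npz",p=p,d=d); cv2.imwrite(f"pics/{n}0.png",p[:,:,::-1])
    print(n,{k:np.round(np.array(v),3).tolist() for k,v in camera_info(n).items()})
print(camera_info("wrist"),tip_reach)
s=observe();print(s)
E
```

```text
pics
top {'fx': 396.305, 'fy': 396.305, 'cx': 318.598, 'cy': 195.558, 'R': [[0.006, -1.0, -0.03], [-0.994, -0.003, -0.105], [0.105, 0.03, -0.994]], 't': [64.682, 518.068, 1282.583]}
side {'fx': 481.812, 'fy': 481.812, 'cx': 327.627, 'cy': 197.141, 'R': [[0.991, -0.134, -0.004], [-0.097, -0.693, -0.714], [0.092, 0.708, -0.7]], 't': [-504.027, 168.259, 1190.97]}
{'fx': 342.30623220958904, 'fy': 342.30623220958904, 'cx': 319.31659683382776, 'cy': 203.70866726557307, 'mount': array([[-1.50919337e-04, -2.46217155e-01,  9.69214677e-01,
        -9.25885927e+01],
       [-3.53363956e-04, -9.69214614e-01, -2.46217194e-01,
         6.74920007e+01],
       [ 9.99999926e-01, -3.79644468e-04,  5.92689590e-05,
        -3.94390974e-01],
       [ 0.00000000e+00,  0.00000000e+00,  0.00000000e+00,
         1.00000000e+00]])} 78.3
{'time': 0.1, 'q': array([ 1.13197556e+00,  3.20248678e-01,  1.56551303e+00, -1.91087845e-06,
        1.25741715e+00, -2.00072679e-02]), 'qvel': array([ 2.09057909e-03, -5.81477551e-04, -4.05594863e-03,  3.76256284e-06,
        5.87331327e-04,  1.29582265e-03]), 'tau': array([ 1.19884386e-03, -4.13332736e+01, -2.32511401e+01,  7.29747419e-02,
        4.22488467e-02, -2.49164469e-05]), 'tool_pos': array([233.70969887, 525.01901308, 291.50944978]), 'tcp_rot': array([-0.89627392,  1.38008609,  0.89489484]), 'ft_force': array([-0.24666665, -0.66552672, -0.46822275]), 'moment': array([ 0.02541008, -0.04782237, -0.02178979]), 'finger_gap': 91.59931629865409}
```

View pics/top0.png

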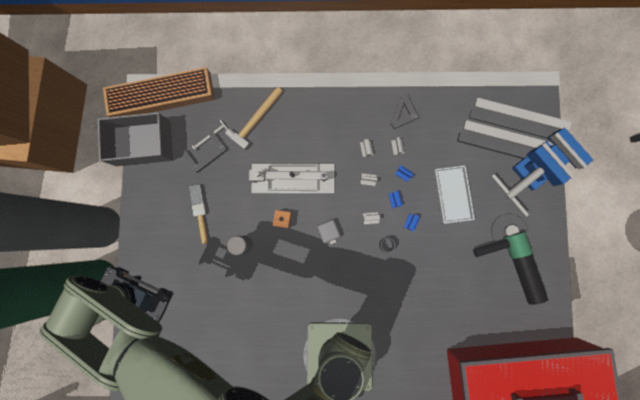

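View pics/side0.png

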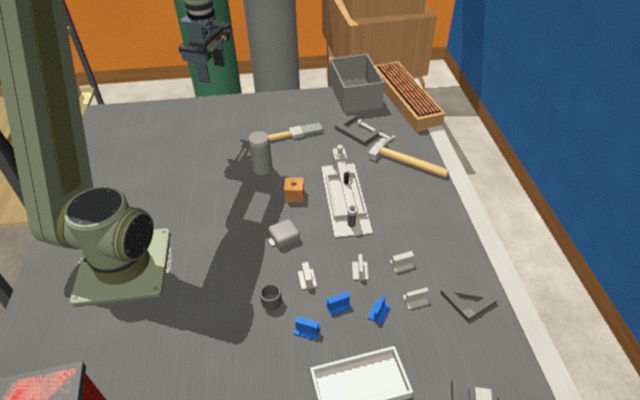

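```bash
python3 - <<'E'
import cv2, numpy as np
p=np.load("pics/top0.npz")["p"][:,:,::-1]; q=np.load("pics/side0.npz")["p"][:,:,::-1]
a=cv2.resize(p[150:235,235:345],None,fx=5,fy=5,interpolation=cv2.INTER_CUBIC)
b=cv2.resize(q[135:245,270:400],None,fx=4,fy=4,interpolation=cv2.INTER_CUBIC)
h=max(a.shape[0],b.shape[0])
cv2.imwrite("pics/crop1.png",cv2.resize(np.hstack([np.pad(x,((0,h-x.shape[0]),(0,0),(0,0))) for x in(a,b)]),None,fx=.74,fy=.74))
E
```

```text
(no output)
```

View pics/crop1.png

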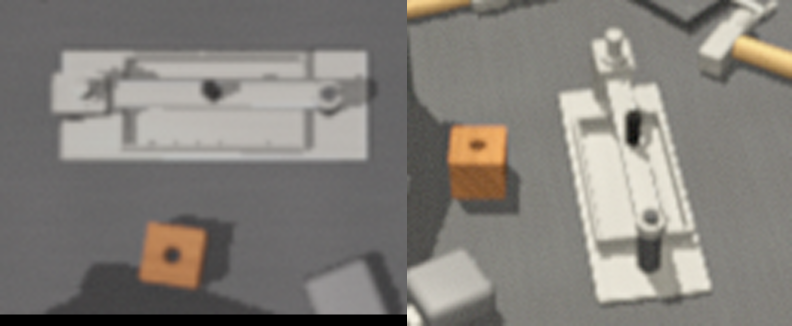

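```bash
cat > h.py <<'E'
from plant import *
import cv2, numpy as np
from scipy.spatial.transform import Rotation as Ro
def rot(a):
    c,s=np.cos(a),np.sin(a)
    return Ro.from_matrix(np.array([[0,-s,c],[0,c,s],[-1,0,0]])).as_rotvec()
def yaw():
    z=Ro.from_rotvec(observe()["tcp_rot"]).as_matrix()[:,2]; return np.arctan2(z[1],z[0])
def cloud(name,tag=None):
    s=observe(); i=camera_info(name); p,d=read_camera(name)
    v,u=np.mgrid[:400,:640]
    C=np.stack([(u-i["cx"])/i["fx"]*d,(v-i["cy"])/i["fy"]*d,d],-1)
    if name=="wrist":
        M=i["mount"]; T=C@M[:3,:3].T+M[:3,3]
        W=T@Ro.from_rotvec(s["tcp_rot"]).as_matrix().T+s["tool_pos"]
    else: W=(C-i["t"])@np.array(i["R"])
    W[d==0]=np.nan
    if tag: np.savez(f"pics/{tag}.npz",p=p,W=W); cv2.imwrite(f"pics/{tag}.png",p[:,:,::-1])
    return p,W
def st(m=""):
    s=observe(); print(m,"t%.1f"%s["time"],np.round(s["tool_pos"],1),"yaw %.3f"%yaw(),"F",np.round(s["ft_force"],1),"gap %.2f"%s["finger_gap"]); return s
E
python3 - <<'E'
from h import *
st()
p,W=cloud("top","top1")
for n,(u,v) in dict(carrier=(292,178),holder=(282,218),tray=(454,194),t1=(366,147),t2=(397,145),t3=(369,180),t4=(372,217),pinfork=(259,178),pivot=(325,176)).items():
    w=W[v-3:v+4,u-3:u+4].reshape(-1,3); print(n,np.round(np.nanmedian(w,0)),np.round(np.nanmax(w[:,2])))
for a,pos in((0,(0,0,0)),):
  for P,ya in(((560,130,330),-1.57),((560,130,330),1.57),((540,-90,330),-1.57),((540,-90,330),1.57),((560,130,330),0)): 
    q=solve_ik(P,rot(ya)); print(P,ya,None if q is None else np.round(q,2))
E
```

```text
t0.1 [233.7 525.  291.5] yaw 1.152 F [-0.2 -0.7 -0.5] gap 91.60
carrier [574. 154.  62.] 99.0
holder [444. 188.  44.] 53.0
tray [ 527. -384.    4.] 10.0
t1 [682. -90.  34.] 40.0
t2 [ 689. -194.   17.] 43.0
t3 [ 572. -101.   13.] 45.0
t4 [ 447. -108.   34.] 41.0
pinfork [569. 258.  76.] 106.0
pivot [579.  46.  63.] 78.0
(560, 130, 330) -1.57 [ 0.21  0.3   1.5  -0.    1.34  1.78]
(560, 130, 330) 1.57 [ 0.21  0.3   1.5   0.    1.34 -1.36]
(540, -90, 330) -1.57 [-0.19  0.25  1.56 -0.    1.33  1.38]
(540, -90, 330) 1.57 [-0.19  0.25  1.56  0.    1.33 -1.76]
(560, 130, 330) 0 [ 0.21  0.3   1.5  -0.    1.34  0.21]
```

```bash
python3 - <<'E'
from h import *
movep((560,150,330),rot(1.5708)); st(); cloud("wrist","w1")
movep((560,-210,330),rot(1.5708)); st(); cloud("wrist","w2")
a=cv2.imread("pics/w1.png");b=cv2.imread("pics/w2.png")
cv2.imwrite("pics/w12.png",cv2.resize(np.vstack([a,b]),(640*3//4,600)))
E
```

```text
t2.0 [559.7 150.8 329.9] yaw 1.572 F [-0.2  1.2 -1.2] gap 91.23
 t3.4 [ 560.3 -208.9  330. ] yaw 1.572 F [-0.3 -0.1  0.3] gap 91.34
```

View pics/w12.png

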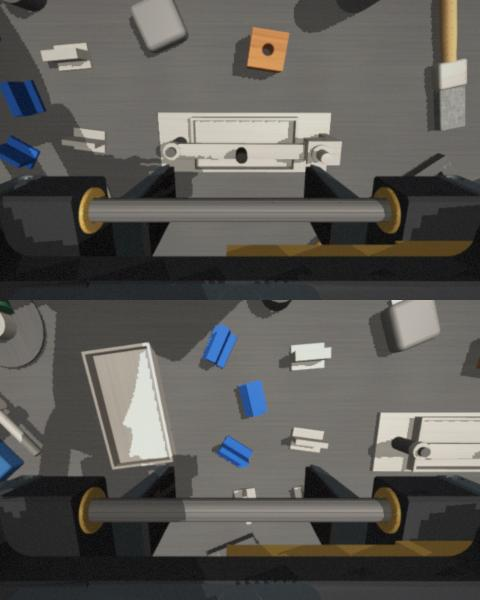

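```bash
cat >> h.py <<'E'
def comps(p,W,z0,z1,box,minpts=25):
    """world-plane components of points with z in range, box=(x0,x1,y0,y1)"""
    m=(W[...,2]>z0)&(W[...,2]<z1)&(W[...,0]>box[0])&(W[...,0]<box[1])&(W[...,1]>box[2])&(W[...,1]<box[3])
    n,L,S,_=cv2.connectedComponentsWithStats(m.astype(np.uint8))
    out=[]
    for k in range(1,n):
        mm=L==k
        if mm.sum()<minpts: continue
        P=W[mm]; (c,s,a)=cv2.minAreaRect(P[:,:2].astype(np.float32))
        a=np.radians(a); 
        if s[0]<s[1]: a+=np.pi/2; s=s[::-1]
        a=(a+np.pi/2)%np.pi-np.pi/2
        out.append(dict(c=np.round(c,1).tolist(),size=np.round(s,1).tolist(),ang=round(float(a),3),z=round(float(np.median(P[:,2])),1),rgb=np.median(p[mm],0).astype(int).tolist(),n=int(mm.sum()),mean=np.round(P.mean(0),1).tolist()))
    return out
E
python3 - <<'E'
from h import *
movep((690,-130,330),rot(1.5708)); st(); cloud("wrist","w3")
def sh(t,*a,**k):
    d=np.load(f"pics/{t}.npz")
    for o in comps(d["p"],d["W"],*a,**k): print(t,o)
for t in("w2","w3"): sh(t,26,50,(380,800,-260,0))
print("flanges")
for t in("w2","w3"): sh(t,3,10,(380,800,-260,0))
print("tray rim"); sh("w2",14,40,(400,650,-520,-270))
print("carrier"); sh("w1",3,12,(480,660,0,320)); 
print("top z>85"); sh("w1",85,115,(480,660,0,320))
print("fork/keeper"); sh("w1",50,85,(480,660,0,320))
print("holder"); sh("w1",38,60,(380,510,130,260))
E
```

```text
t4.1 [ 689.9 -129.2  329.5] yaw 1.572 F [-0.1 -0.7  0.1] gap 91.19
w2 {'c': [381.2, -156.4], 'size': [18.7, 2.4], 'ang': -1.568, 'z': 36.5, 'rgb': [33, 33, 33], 'n': 107, 'mean': [381.2, -156.2, 35.0]}
w2 {'c': [390.1, -1.5], 'size': [12.7, 2.9], 'ang': 0.0, 'z': 28.6, 'rgb': [83, 80, 77], 'n': 61, 'mean': [389.9, -1.3, 28.8]}
w2 {'c': [432.3, -240.5], 'size': [50.2, 14.4], 'ang': -0.458, 'z': 36.0, 'rgb': [64, 124, 207], 'n': 737, 'mean': [432.4, -240.0, 35.7]}
w2 {'c': [446.2, -105.7], 'size': [50.8, 14.1], 'ang': -1.49, 'z': 35.9, 'rgb': [219, 222, 212], 'n': 725, 'mean': [446.4, -106.3, 35.7]}
w2 {'c': [508.8, -188.4], 'size': [49.9, 14.0], 'ang': 0.25, 'z': 36.0, 'rgb': [63, 124, 207], 'n': 593, 'mean': [508.4, -188.6, 35.9]}
w2 {'c': [575.9, -98.2], 'size': [51.4, 8.4], 'ang': 1.439, 'z': 35.8, 'rgb': [209, 203, 191], 'n': 369, 'mean': [575.2, -99.5, 35.1]}
w2 {'c': [597.5, -217.9], 'size': [50.0, 8.6], 'ang': 1.004, 'z': 35.9, 'rgb': [53, 116, 202], 'n': 368, 'mean': [596.6, -217.8, 34.9]}
w2 {'c': [663.7, -201.3], 'size': [7.6, 2.1], 'ang': 1.471, 'z': 32.9, 'rgb': [112, 108,
[... 4401 characters left out ...]
': [620.4, 289.7], 'size': [19.6, 8.3], 'ang': 1.041, 'z': 6.0, 'rgb': [204, 199, 186], 'n': 55, 'mean': [621.9, 290.9, 6.0]}
top z>85
w1 {'c': [580.2, 152.0], 'size': [15.0, 14.8], 'ang': 1.525, 'z': 99.7, 'rgb': [51, 48, 44], 'n': 239, 'mean': [579.1, 152.1, 98.2]}
w1 {'c': [580.3, 261.8], 'size': [15.2, 14.8], 'ang': 0.774, 'z': 103.4, 'rgb': [201, 196, 183], 'n': 304, 'mean': [578.9, 260.3, 100.5]}
fork/keeper
w1 {'c': [581.3, 166.1], 'size': [251.2, 34.6], 'ang': -1.561, 'z': 64.5, 'rgb': [203, 198, 185], 'n': 5231, 'mean': [578.6, 174.3, 66.5]}
holder
w1 {'c': [440.8, 188.6], 'size': [50.4, 50.1], 'ang': -0.143, 'z': 46.0, 'rgb': [206, 144, 87], 'n': 2376, 'mean': [440.6, 188.5, 45.9]}
```

View pics/w3.png

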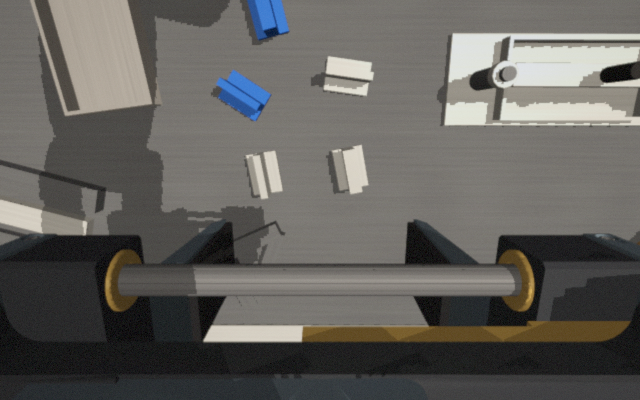

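```bash
python3 - <<'E'
from h import *
X,Y=580.3,261.9
movep((X,Y,225),rot(0)); move_l((X,Y,162),feed=120); st("a")
gripper_close(); s=st("yaw0 grip"); open_gripper()
move_l((X,Y,190),feed=150); movep((X,Y,190),rot(1.5708)); move_l((X,Y,162),feed=120); st("b")
gripper_close(); s=st("yaw90 grip")
E
```

```text
a t6.7 [580.8 262.  162.5] yaw -0.000 F [-0.6  0.1  0.1] gap 90.74
yaw0 grip t7.8 [580.3 261.9 162. ] yaw -0.000 F [-0.1 -0.7  0.3] gap 15.03
b t11.2 [580.1 261.8 161.5] yaw 1.571 F [-0.4  0.7 -0.2] gap 91.25
yaw90 grip t12.3 [580.3 262.  162. ] yaw 1.571 F [-0.7  1.2 -0.3] gap 15.16
```

```bash
python3 - <<'E'
from h import *
move_l((580.3,261.9,222),feed=100); st("lift")
movep((440.8,188.6,222),rot(1.5708)); move_l((440.8,188.6,187),feed=100)
print(move_l((440.8,188.6,133),feed=40,max_force=8)); st("down")
E
```

```text
lift t13.1 [579.9 261.7 221.4] yaw 1.571 F [-0.2 -0.9 -1.8] gap 15.16
True
down t15.5 [440.7 188.6 133.9] yaw 1.571 F [-0.3  0.2  3.9] gap 14.85
```

Seated (133.9, expected about 134). I'll release, then open the keeper.

```bash
cat >> h.py <<'E'
PV=np.array([580.3,52.3])
def kp(t,z): return (*(PV+100*np.array([np.sin(t),np.cos(t)])),z)
def swing(t0,t1,z=148.5,n=8):
    for t in np.linspace(t0,t1,n+1)[1:]:
        move_l(kp(t,z),feed=130,rot=rot(np.pi/2-t))
E
python3 - <<'E'
from h import *
open_gripper(); move_l((440.8,188.6,200),feed=200)
movep(kp(0,200),rot(np.pi/2)); move_l(kp(0,148.5),feed=130)
gripper_close(); st("knob")
swing(0,1.57); st("open")
open_gripper(); x,y,_=kp(1.57,0); move_l((x,y,210),feed=200)
movep((560,150,330),rot(1.5708)); p,W=cloud("wrist","w4"); st()
for o in comps(p,W,85,115,(480,800,0,320)): print(o)
print("pin");
for o in comps(p,W,38,90,(380,510,130,260)): print(o)
movep((690,-130,330),rot(1.5708)); p,W=cloud("wrist","w5")
for o in comps(p,W,28,42,(540,800,-290,0),150): print(o)
E
```

```text
knob t19.5 [580.3 153.1 148.5] yaw 1.570 F [ 0.5  4.6 -0.6] gap 15.30
open t22.3 [679.5  52.7 148.5] yaw 0.005 F [ 0.1 -1.3 -0.2] gap 15.40
 t25.3 [560.1 149.7 328.9] yaw 1.570 F [-0.4  0.6 -0.3] gap 91.27
{'c': [680.2, 54.3], 'size': [14.9, 13.0], 'ang': -0.381, 'z': 99.9, 'rgb': [51, 47, 44], 'n': 167, 'mean': [679.7, 54.9, 99.0]}
pin
{'c': [440.8, 188.6], 'size': [50.2, 50.0], 'ang': -0.144, 'z': 46.3, 'rgb': [202, 143, 88], 'n': 2568, 'mean': [441.1, 188.1, 49.6]}
{'c': [575.9, -98.5], 'size': [49.8, 8.3], 'ang': 1.439, 'z': 36.1, 'rgb': [217, 211, 200], 'n': 419, 'mean': [576.3, -98.6, 35.8]}
{'c': [597.6, -217.7], 'size': [50.1, 8.2], 'ang': 1.001, 'z': 35.9, 'rgb': [58, 119, 202], 'n': 388, 'mean': [597.6, -217.5, 35.8]}
{'c': [681.5, -92.9], 'size': [50.0, 14.0], 'ang': 0.199, 'z': 36.1, 'rgb': [209, 203, 191], 'n': 556, 'mean': [681.0, -93.1, 35.9]}
{'c': [697.3, -170.6], 'size': [50.3, 8.2], 'ang': 0.123, 'z': 35.9, 'rgb': [205, 199, 186], 'n': 335, 'mean': [696.5, -170.4, 35.6]}
```

View pics/w4.png

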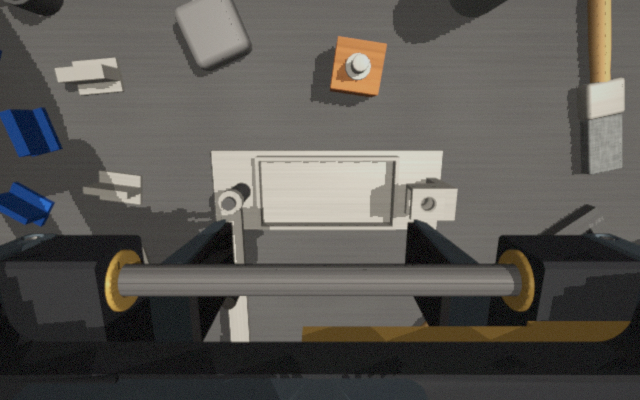

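```bash
cat >> h.py <<'E'
def byaw(c,a):  # jaw yaw across web angle a, least wrist turn
    j=np.arctan2(c[1],c[0]); return min((a+k*np.pi/2 for k in(-3,-1,1,3)),key=lambda y:abs(j-y))
UP=235; GZ=101.8
def pick(c,a):
    y=byaw(c,a); movep((*c,UP),rot(y)); move_l((*c,GZ),feed=200,max_force=15)
    gripper_close(); s=st("pinch"); g=s["finger_gap"]
    return g
def place(c,a,floor):
    z=observe()["tool_pos"]; move_l((z[0],z[1],UP),feed=200)
    y=byaw(c,a); movep((*c,UP),rot(y)); st("carry")
    move_l((*c,GZ+floor+12),feed=200)
    print("contact",move_l((*c,GZ+floor-.5),feed=40,max_force=6)); st("placed")
    open_gripper(); move_l((*c,UP),feed=250)
BAY=np.array([580.4,157.6]); TR=np.array([524.7,-378.0]); TA=.133
def bay(k): place(BAY+[0,k],np.pi/2,6)
def tray(k): place(TR+k*np.array([np.cos(TA),np.sin(TA)]),TA,5)
E
python3 - <<'E'
from h import *
g=pick((681.5,-92.9),.199)
if g>10: bay(36)
else: tray(45)
movep((690,-130,330),rot(1.5708)); p,W=cloud("wrist","w6"); st()
for o in comps(p,W,28,42,(540,800,-290,0),150): print(o)
for o in comps(p,W,34,50,(540,640,70,245),30): print(o)
E
```

```text
pinch t31.0 [681.5 -92.8 101.8] yaw -1.372 F [0.1 1.  0.5] gap 13.57
carry t33.0 [580.7 192.9 234.4] yaw -0.001 F [-0.2 -0.3 -2. ] gap 13.80
contact True
placed t34.1 [580.8 193.7 107.7] yaw 0.000 F [0.2 0.1 4.4] gap 13.67
 t37.8 [ 690.  -129.3  329.4] yaw 1.571 F [-0.  -0.1  0.5] gap 91.38
{'c': [576.1, -98.4], 'size': [50.0, 8.3], 'ang': 1.435, 'z': 35.9, 'rgb': [218, 212, 201], 'n': 418, 'mean': [576.3, -98.8, 35.6]}
{'c': [597.5, -217.9], 'size': [50.3, 8.1], 'ang': 0.998, 'z': 36.0, 'rgb': [59, 119, 203], 'n': 389, 'mean': [597.4, -217.7, 35.7]}
{'c': [697.3, -170.5], 'size': [50.2, 8.1], 'ang': 0.126, 'z': 36.0, 'rgb': [206, 200, 187], 'n': 340, 'mean': [696.4, -170.3, 35.6]}
{'c': [582.4, 187.5], 'size': [43.5, 14.2], 'ang': 1.556, 'z': 41.7, 'rgb': [212, 208, 195], 'n': 628, 'mean': [582.5, 183.7, 41.3]}
```

Works well. On to the remaining three, re-measuring before the last one.

```bash
python3 - <<'E'
from h import *
g=pick((697.3,-170.5),.124); assert 6<g<9.5; tray(42)
g=pick((576.1,-98.4),1.437); assert 6<g<9.5; tray(-42)
movep((560,-210,330),rot(1.5708)); p,W=cloud("wrist","w7"); st()
for o in comps(p,W,28,42,(400,800,-290,0),150): print(o)
for o in comps(p,W,34,50,(430,640,-480,-280),30): print("tray",o)
E
```

```text
pinch t42.4 [ 697.3 -170.4  101.8] yaw -1.447 F [0.1 0.2 0.3] gap 7.78
carry t44.2 [ 567.  -371.5  234.6] yaw -1.437 F [-0.3 -0.3 -2.5] gap 7.89
contact False
placed t45.4 [ 566.2 -372.4  106.3] yaw -1.438 F [ 0.3 -0.4 -1.6] gap 7.98
pinch t50.4 [575.9 -98.4 101.7] yaw -0.134 F [-1.4  0.7  0.7] gap 7.69
carry t52.4 [ 483.3 -382.7  234.3] yaw -1.436 F [ 0.2  0.3 -1.5] gap 7.84
contact False
placed t53.6 [ 483.  -383.6  106.3] yaw -1.438 F [ 0.  -0.1 -1.8] gap 8.08
 t57.9 [ 559.9 -210.2  329.7] yaw 1.570 F [ 0.6 -0.  -0.3] gap 91.54
{'c': [432.3, -240.5], 'size': [50.1, 14.3], 'ang': -0.447, 'z': 36.0, 'rgb': [66, 127, 210], 'n': 732, 'mean': [432.3, -240.1, 35.7]}
{'c': [446.0, -105.7], 'size': [50.4, 14.3], 'ang': -1.49, 'z': 36.0, 'rgb': [222, 225, 216], 'n': 716, 'mean': [446.3, -106.2, 35.8]}
{'c': [508.7, -188.3], 'size': [49.7, 14.0], 'ang': 0.248, 'z': 36.0, 'rgb': [65, 127, 210], 'n': 591, 'mean': [508.3, -188.5, 36.0]}
{'c': [597.4, -218.0], 'size': [49.9, 8.6], 'ang': 0.994, 'z': 35.8, 'rgb': [55, 118, 205], 'n': 347, 'mean': [596.7, -217.8, 35.3]}
tray {'c': [484.6, -384.1], 'size': [49.8, 9.5], 'ang': 0.128, 'z': 39.8, 'rgb': [149, 143, 133], 'n': 474, 'mean': [484.0, -383.4, 39.3]}
tray {'c': [566.0, -373.2], 'size': [49.7, 9.1], 'ang': 0.126, 'z': 39.7, 'rgb': [149, 143, 133], 'n': 402, 'mean': [565.7, -372.5, 39.3]}
```

View pics/w7.png

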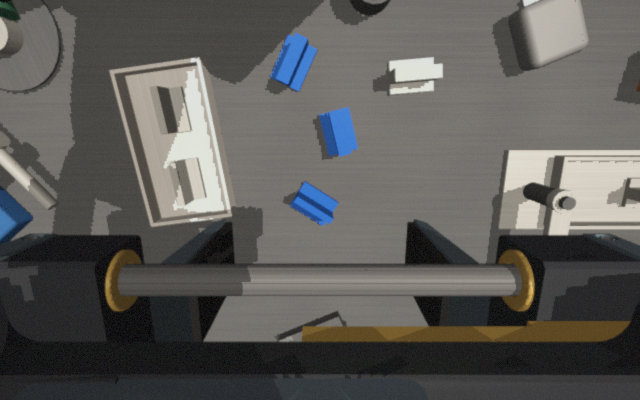

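```bash
python3 - <<'E'
from h import *
g=pick((446.0,-105.7),-1.49); assert g>12; bay(-36)
movep((560,150,330),rot(1.5708)); p,W=cloud("wrist","w8"); st()
for o in comps(p,W,34,50,(530,640,70,245),30): print(o)
for o in comps(p,W,85,115,(480,800,0,320)): print("knob",o)
for o in comps(p,W,62,90,(380,510,130,260)): print("pin",o)
E
python3 - <<'E'
from h import *
t=cloud("top","top2"); s=cloud("side","side2")
a=cv2.imread("pics/w8.png");b=cv2.imread("pics/side2.png")
cv2.imwrite("pics/w8s.png",cv2.resize(np.vstack([a,b]),(480,600)))
E
```

```text
pinch t61.3 [ 445.8 -105.7  101.7] yaw 0.081 F [-0.3 -0.3  0.5] gap 14.20
carry t63.2 [579.8 120.6 234.2] yaw -0.000 F [ 0.2 -0.5 -2.9] gap 13.80
contact True
placed t64.3 [580.8 121.6 107.7] yaw 0.000 F [-0.2 -0.3  4. ] gap 13.64
 t67.6 [559.9 149.9 328.9] yaw 1.570 F [-0.9 -0.9  0.1] gap 91.12
{'c': [581.5, 121.4], 'size': [49.4, 13.8], 'ang': -1.567, 'z': 42.1, 'rgb': [201, 195, 183], 'n': 569, 'mean': [581.1, 121.6, 41.8]}
{'c': [581.6, 192.2], 'size': [49.2, 13.9], 'ang': -1.567, 'z': 42.0, 'rgb': [202, 196, 184], 'n': 567, 'mean': [581.1, 192.3, 41.8]}
knob {'c': [680.8, 54.3], 'size': [15.8, 12.7], 'ang': -0.557, 'z': 99.8, 'rgb': [51, 48, 44], 'n': 171, 'mean': [679.7, 54.9, 98.8]}
pin {'c': [442.1, 187.4], 'size': [15.2, 15.0], 'ang': 0.133, 'z': 75.8, 'rgb': [212, 210, 199], 'n': 260, 'mean': [442.5, 187.1, 75.0]}
```

View pics/w8s.png

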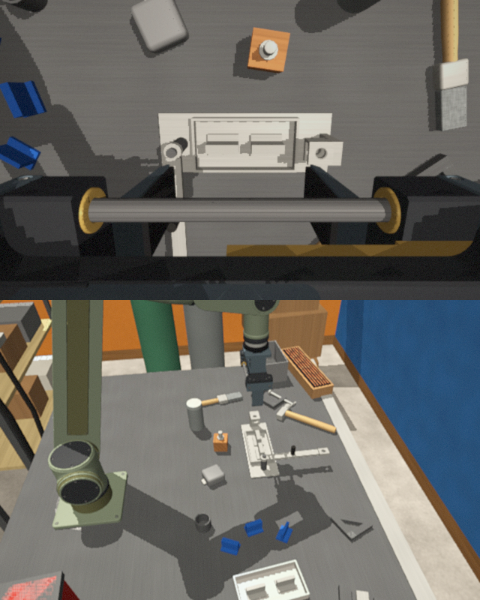

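```bash
python3 - <<'E'
from h import *
t=1.555
movep(kp(t,200),rot(np.pi/2-t)); move_l(kp(t,148.5),feed=130)
gripper_close(); st("knob"); swing(t,0.02); st("near")
move_l(kp(-.012,148.5),feed=20,rot=rot(np.pi/2+.012),max_force=12); st("shut")
open_gripper(); move_l((*kp(0,0)[:2],210),feed=200)
movep((560,150,330),rot(1.5708)); p,W=cloud("wrist","w9"); st()
for o in comps(p,W,85,115,(480,800,0,320)): print("knob",o)
for o in comps(p,W,62,90,(380,510,130,260)): print("pin",o)
cv2.imwrite("pics/w9c.png",cv2.resize(p[120:240,190:480,::-1],None,fx=2.7,fy=2.7,interpolation=cv2.INTER_CUBIC))
E
```

```text
knob t70.6 [679.5  53.9 148.4] yaw 0.016 F [-3.2  0.1  0.6] gap 15.52
near t73.3 [582.9 153.  148.4] yaw 1.548 F [ 0.   6.7 -4.1] gap 15.36
shut t73.6 [580.1 153.  148.4] yaw 1.579 F [ 0.2  6.8 -3.5] gap 15.39
 t75.9 [559.3 149.8 328. ] yaw 1.571 F [ 0.6 -0.4 -1.2] gap 91.15
knob {'c': [581.2, 152.4], 'size': [15.1, 15.0], 'ang': 0.765, 'z': 99.7, 'rgb': [52, 49, 45], 'n': 242, 'mean': [579.9, 152.2, 98.2]}
pin {'c': [442.1, 187.5], 'size': [15.2, 14.8], 'ang': 0.909, 'z': 75.8, 'rgb': [212, 210, 198], 'n': 261, 'mean': [442.6, 187.1, 74.8]}
```

View pics/w9c.png

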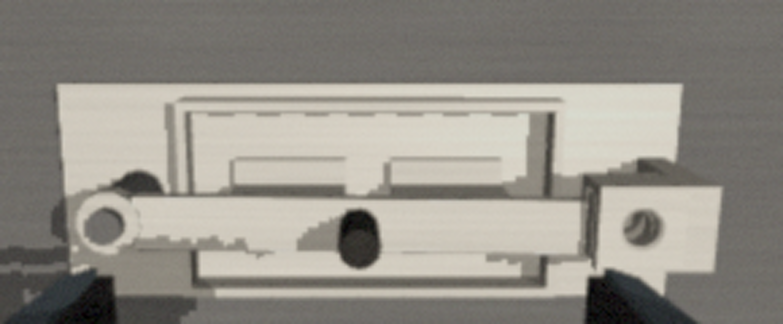

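```bash
python3 - <<'E'
from h import *
k=kp(0,0)[:2]
movep((*k,200),rot(0)); move_l((*k,148.5),feed=130); gripper_close(); st("grip")
print(move_l((k[0]-5,k[1],148.5),feed=10,max_force=15)); st("push")
open_gripper(); move_l((*k,210),feed=200)
movep((560,150,330),rot(1.5708)); p,W=cloud("wrist","w10"); st()
for o in comps(p,W,85,115,(480,800,0,320)): print("knob",o)
cv2.imwrite("pics/w10c.png",cv2.resize(p[120:240,190:480,::-1],None,fx=2.7,fy=2.7,interpolation=cv2.INTER_CUBIC))
E
```

```text
grip t79.0 [580.3 152.3 148.5] yaw -0.000 F [-0.   0.2  0.7] gap 15.40
False
push t79.7 [578.7 152.3 148.5] yaw 0.001 F [10.5 -0.7 -7.1] gap 15.05
 t82.8 [559.8 150.  329. ] yaw 1.570 F [-1.1  0.4 -0.7] gap 90.98
knob {'c': [580.1, 152.5], 'size': [15.2, 15.0], 'ang': 0.778, 'z': 99.7, 'rgb': [52, 49, 44], 'n': 244, 'mean': [578.9, 152.3, 98.2]}
```

View pics/w10c.png

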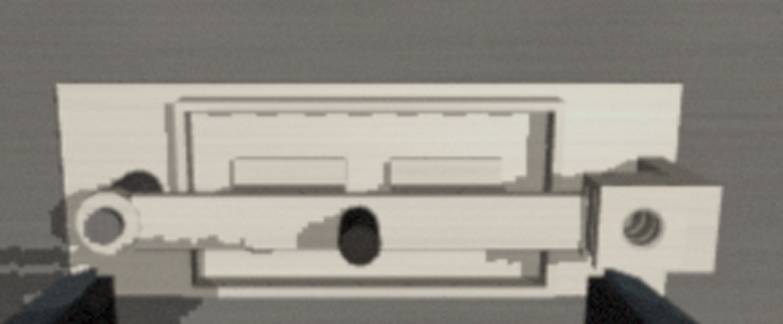

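```bash
python3 - <<'E'
from h import *
c=(441.8,187.6)
movep((*c,200),rot(0)); move_l((*c,134),feed=130); gripper_close(); st("p0"); open_gripper()
move_l((*c,165),feed=150); movep((*c,165),rot(1.5708)); move_l((*c,134),feed=120); gripper_close(); st("p90")
move_l((*c,225),feed=100); st("lift")
f=(580.3,261.9)
movep((*f,225),rot(1.5708)); move_l((*f,207),feed=100)
print(move_l((*f,161),feed=30,max_force=10)); st("ins")
E
```

```text
p0 t86.1 [441.6 187.6 134. ] yaw -0.000 F [-0.8  0.5  0.6] gap 14.56
p90 t90.6 [441.7 187.8 134. ] yaw 1.571 F [-1.2  1.5  0.3] gap 15.33
lift t91.7 [441.4 187.4 224.4] yaw 1.571 F [-0.6  0.1 -0.9] gap 14.90
False
ins t94.4 [580.2 261.9 161.9] yaw 1.571 F [-2.  -0.3  5.5] gap 15.21
```

```bash
python3 - <<'E'
from h import *
f=(580.3,261.9)
print(move_l((*f,159.5),feed=15,max_force=12)); st("press")
open_gripper(); move_l((*f,225),feed=200)
movep((560,150,330),rot(1.5708)); p,W=cloud("wrist","w11"); st()
for o in comps(p,W,85,115,(480,800,0,320)): print("knob/pin",o)
for o in comps(p,W,34,50,(530,640,70,245),30): print(o)
movep((560,-210,330),rot(1.5708)); q,W=cloud("wrist","w12")
for o in comps(q,W,30,50,(400,800,-480,0),100): print(o)
movep((300,-100,400),rot(0)); cloud("side","side3")
cv2.imwrite("pics/fin.png",cv2.resize(np.vstack([p,cv2.imread("pics/side3.png")[:,:,::-1]])[:,:,::-1],(480,600)))
E
```

```text
False
press t94.6 [580.2 261.9 161.9] yaw 1.571 F [-4.7 -1.8 12. ] gap 15.21
 t97.0 [559.6 150.8 327.7] yaw 1.571 F [-0.4 -0.   0.1] gap 91.32
knob/pin {'c': [579.9, 152.5], 'size': [15.1, 15.0], 'ang': -0.07, 'z': 99.7, 'rgb': [52, 49, 45], 'n': 241, 'mean': [578.9, 152.4, 98.3]}
knob/pin {'c': [580.7, 260.8], 'size': [15.7, 15.0], 'ang': 1.505, 'z': 103.5, 'rgb': [202, 197, 185], 'n': 312, 'mean': [579.4, 259.1, 100.3]}
{'c': [432.3, -240.5], 'size': [50.1, 14.3], 'ang': -0.455, 'z': 36.0, 'rgb': [66, 128, 210], 'n': 717, 'mean': [432.2, -240.1, 35.9]}
{'c': [484.6, -384.0], 'size': [49.9, 9.2], 'ang': 0.128, 'z': 39.5, 'rgb': [148, 143, 132], 'n': 549, 'mean': [484.1, -382.9, 38.4]}
{'c': [508.7, -188.3], 'size': [49.9, 14.0], 'ang': 0.253, 'z': 36.0, 'rgb': [65, 127, 211], 'n': 590, 'mean': [508.3, -188.5, 36.0]}
{'c': [566.1, -373.1], 'size': [50.1, 9.0], 'ang': 0.129, 'z': 39.7, 'rgb': [147, 142, 132], 'n': 474, 'mean': [565.3, -372.1, 38.3]}
{'c': [597.3, -217.9], 'size': [49.8, 8.4], 'ang': 0.994, 'z': 35.8, 'rgb': [56, 119, 206], 'n': 332, 'mean': [596.8, -217.9, 35.6]}
```

View pics/fin.png

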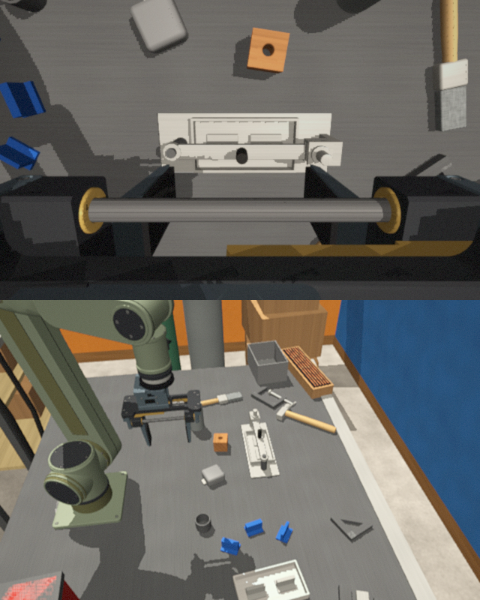

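```bash
python3 -c "
from plant import *
print(observe()['time']); print(finish_job())"
```

```text
99.875
the job is handed in; nothing more can be done
None
```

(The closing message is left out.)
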